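# Fold the crate's inner flap and push its cover shut

## Robot

A 6-joint arm with a two-finger parallel gripper is mounted at the origin on the work surface. World frame = base frame: x ahead of the robot, y to its left, z up, the work surface at z = 0. Lengths are in mm, angles in rad, forces in N, time in s.
With the tool pointing down it reaches from about 250 to 800 mm from the base axis. Payload 3.9 kg.
Tool frame: the origin (TCP) lies at the very end of the fingers, on their centre line; the grasp point (between the pads) lies 19 mm behind it (manip.tcp_to_grasp is the y of the grasp point in the tool frame, in mm); y points along the fingers, x is the direction in which the jaws open and shut, and the axes are right-handed (so a half turn about y gives the same grasp; the last joint's range is limited). The gripper opens to 85 mm and grips with 20 to 120 N. Pads are 22 mm wide; open, the fingers measure 114 mm over their backs; the gripper's body (76 mm by 85 mm) begins 54 mm behind the grasp point. The pads swing forward as they close: fully open they stand 13 mm farther back than shut.
Start: joints at [-1.103, 0.26, -0.138, 1.173, 0, 1.571], TCP at [236.729, -468.588, 231.304] pointing down, gripper open.
Joint ranges: [-2.78, 2.78], [-0.83, 1.72], [-1.28, 1.37], [-1.9, 2.12], [-1.57, 1.48], [-3.14, 3.14]. Speed limits (rad/s): [2.57, 2.57, 3.14, 3.14, 3.14, 3.14].

## Interface

Orientations are given as a unit quaternion [x, y, z, w].
In Python, from station import manip, get_image, find_in, mark_of gives the robot as it stands.
- The arm moves only by the tool move_arm, never from a script. Its argument "plan" is a list of rows, each a list of 7 numbers: the shift along the world's x, y, z in cm, then the turn, a rotation vector about the world's x, y, z in rad, then the finger opening in cm, from 0 to 8.54. In form: [[tx, ty, tz, ax, ay, az, claw], ...]. A call has exactly 8 rows; each row shifts and turns the commanded pose from where the row before left it; what a row does not reach is not made up. A row lasts 1/12 s, in which the tool goes at most 41.7 mm and 7.16 degrees, less where a joint would pass 70% of its speed; a pose out of reach is approached as far as the arm can. A call is refused whole if a number of a shift passes 4.17 or a number of a turn 0.125, either way. A call with a gripper value outside its range is refused whole. The fingers move at their own pace and stop on an object; the grip force is fixed at half the most. Time passes only in rows, so rows that do not move let the fingers close, or fill a call up. It gives the time, the measured TCP pose, the force and the opening at its end, in the units of the state.
- manip.state(): the state, without advancing time (a new reading comes with each control period).
- get_image(name): name is "scene" or "top" or "wrist"; returns a dict with "pixels" (480x640x3 uint8, blue, green, red), "intrinsics" (3x3 intrinsics, pixels), "extrinsics" (4x4, takes a point from camera to world coordinates); the wrist camera has in their place "T_tool_cam" (4x4, takes a point from camera to tool coordinates, whose origin is the TCP and whose axes are the tool frame's). Camera axes: x right, y down, z forward; pixel columns grow to the right and rows downward; lengths in mm; the calibration is good to about 2 mm. The wrist camera is an equidistant fisheye: a pixel r from the principal point sees the ray r / f radians off the axis. A picture is of the moment at which its call begins: read the wrist's pose just before it. There is no depth.
- manip.sign_off(): hands the job in, once; it reports no verdict.
Trained networks look in a picture, given as the dict that the camera call returned (one of the last four; its "shot" number tells which), for a name from the list of things; names that differ only in an ending like _2 or _b are one class to them, and where a whole thing is asked for, a point or a joint stands for the part that bears it (a point fixed in the world has none). Each returns a list of dicts, best first, with "confidence" (0 to 1); they miss things now and then, are a little off and sometimes report something else, mostly with a low value. They report only what shows in the picture. A call takes as long as a camera call.
- find_in(picture, query): "bbox" ([left, top, width, height] in pixels, round what is visible of it).
- mark_of(picture, query): "uv" ([column, row] in pixels: a listed point, or the origin of a listed thing).
The state is a dict: "t": time; "joint_positions": joint angles; "qd": joint speeds; "joint_torque": joint torques, N m; "tcp_pos": TCP position; "eef_rot": TCP orientation; "force": force on the tool from outside, world axes, zero at the start; "moment": the same for the moment, N m; "opening": opening from 0.0 (shut) to 1.0 (fully open).
Only numpy, scipy, OpenCV 4.12 (cv2) and the standard library are available. Lean on these libraries where they do the work, as an engineer would, in place of code of your own. Each camera call takes 0.05 s, during which the arm holds its last target.

## Task

Close up the packing crate on the inspection table: first push the upright inner flap down until it lies flat over the parts inside, then push the open hinged cover over and press it gently until it is fully shut. Use the fingertips or the outside of the fingers only: nothing is gripped or lifted, the cover is not slammed, and the loose things around the crate are left alone. Finish clear of everything.

Things in the scene. Friction and masses are not known exactly. Their poses are not given: they have to be found in the camera images.
- crate: Fixed open plywood crate, 240 (its x) x 200 (its y) x 110 mm high, walls 12 mm thick, holding two white cone-shaped parts in a foam bed (their tops 83 mm up). Origin: centre of its underside, on the table. Its +x axis points away from the robot (turned by up to 0.4 rad), +y to the robot's left, z up. The flap is hinged at the crate's -x end, the cover along its -y rim.
- flap_hinge (a point): Middle of the flap's hinge line, which runs along the crate's y just inside the near (-x) end wall: 101 mm to -x of the crate's origin, 98 mm above the table. Same axes as the crate.
- flap_edge (a point): Middle of the flap's free edge, 152 mm from its hinge line. The flap is a plain plywood panel 6 mm thick (3 mm either side of the hinge plane) and 164 mm wide (y), with a thin metal strip along the free edge; when flat it lies inside the crate, its upper face 9 mm below the rim.
- crate_flap (a joint): Flap angle, rad: 0 = flat in the crate, over the parts (felt-padded end stop), about 1.57 = upright, 1.8 = farthest back. It starts roughly upright and folds towards the crate's +x. Stiff friction hinge: it stays where it is left (about 1 to 3 N at the free edge moves it) and has no spring. While it stands up it blocks the cover at about 1.4 rad.
- cover_hinge (a point): Middle of the cover's hinge line, along the crate's x on its -y rim: 100 mm to -y of the crate's origin, 110 mm above the table. Same axes as the crate.
- cover_edge (a point): Middle of the cover's free edge (half-way through its thickness), 210 mm from the hinge line. The cover is a plywood panel 250 mm (x) by 210 mm, 10 mm thick, lying on the rim when shut (upper face 120 mm above the table). On its outer face it has two flat battens, 5 mm thick and 30 mm wide, from its hinge side to its free edge, centred 85 mm either side of the middle.
- crate_cover (a joint): Cover angle, rad: 0 = shut on the rim (felt-padded end stop), about 1.57 = standing upright on the crate's -y side, 1.95 = farthest back. It starts upright or leaning back a little and swings towards the crate's +y to shut. Stiff friction hinge: it stays where it is left at any angle, has no spring or latch, and about 1 to 6 N at the free edge moves it.
- marking_bottle: Bystander: loose white bottle with a black cap, 44 mm across, 105 mm tall, standing to the crate's +y side. Origin: centre of its underside.
- housing: Bystander: loose white cone-shaped part, 76 mm across its foot, 55 mm tall, standing to the crate's +y side, beyond the bottle. Origin: centre of its underside.
- driver: Bystander: loose screwdriver lying flat to the crate's -y side, handle to its own -x. Origin: underside, at about mid-length.

How it is judged (in metres and radians):
On the way, in this order (a step that is already met when the one before it is completed fails the run):
1. the flap lies flat in the crate while the cover still stands open (value of joint crate_flap below 0.05 rad and value of joint crate_cover above 1.2 rad), for 0.2 s.
2. the cover is shut over the flap (value of joint crate_flap below 0.05 rad and value of joint crate_cover below 0.03 rad), for 0.2 s.
At the end, for the whole second after the job is handed in: The flap lies flat (within 0.05 rad of its stop) and the cover is shut on the rim (within 0.03 rad), both at rest; the bottle, white housing and screwdriver are within 30 mm of where they stood (all of step 2 and distance of each of marking_bottle, housing, driver from where it was at the start of the episode below 0.03 m); the robot touches nothing.
It fails at once if the cover is swung in (below 1.2 rad) while the flap still stands up (above 0.3 rad) (value of joint crate_cover below 1.2 rad and value of joint crate_flap above 0.3 rad).
It fails at once if the cover is slammed (faster than 2.5 rad/s in its last 0.4 rad) (value of joint crate_cover below 0.4 rad and velocity of joint crate_cover below -2.5 rad/s).
It fails at once if the flap or cover is gripped or pressed hard (over 60 N from the fingers) (contact force between the fingers and crate above 60 N).
It fails at once if the bottle, white housing or screwdriver is lifted, tipped over or pushed away (over 30 mm) (distance of any of marking_bottle, housing, driver from where it was at the start of the episode above 0.03 m or angle between any of marking_bottle, housing's own z axis and vertical above 0.5 rad).
It also fails if it takes over 64 s, if anything falls off the work surface, if the arm or the gripper's body presses on something with over 40 N, if the wrist force passes 120 N, or if a joint passes its speed limit or range.

## Working session

There is one attempt and no reset: what is moved stays moved. The work goes in short steps, Python scripts to look and compute and a tool call to move; the robot and the scene stay as the last step left them, time stands still between calls to the robot, and variables do not carry over. Pictures are saved under pics/ and viewed, and the job is handed in when it is done.

Besides the shell and the picture viewer there is one more tool, called after "Call:" in YAML: its name, and indented under it one key for each argument. move_arm: Moves the arm, as the interface text tells. Its arguments: {"type":"object","properties":{"plan":{"type":"array"}},"required":["plan"]}

```bash
mkdir -p pics; ls; python3 - <<'E'
from station import manip,get_image,find_in,mark_of
import cv2,json
s=manip.state();print(s)
for n in ["scene","top"]:
    p=get_image(n);cv2.imwrite(f"pics/{n}0.png",p["pixels"])
    print(n,p["intrinsics"],p["extrinsics"])
    for q in ["crate","flap_hinge","flap_edge","cover_hinge","cover_edge","marking_bottle","housing","driver"]:
        m=mark_of(p,q)[:1];print(q,m)
E
```

```text
pics
{'t': 0.0, 'joint_positions': array([-1.10300312e+00,  2.60722185e-01, -1.39374707e-01,  1.17272340e+00,
       -7.74228731e-06,  1.57080853e+00]), 'qd': array([ 0.00076669,  0.00238115,  0.0007379 ,  0.00036414, -0.0004237 ,
        0.00082037]), 'joint_torque': array([-1.11290523e-03, -4.05677640e+01,  2.53923100e+01,  1.87985064e-02,
        2.09615328e-04, -1.24444054e-05]), 'tcp_pos': array([ 236.41699921, -467.97931572,  230.44278111]), 'eef_rot': array([-0.60189505,  0.37111485, -0.36989301,  0.60264026]), 'force': array([ 0.62020649, -0.26719059,  0.42417342]), 'moment': array([-0.01404338,  0.03776555,  0.00453547]), 'opening': 0.9978365162676864}
scene [[592.41984333   0.         310.8329008 ]
 [  0.         592.41984333 245.62775685]
 [  0.           0.           1.        ]] [[ 7.14917512e-01  5.93381797e-01 -3.69852665e-01  1.00906799e+03]
 [ 6.99120848e-01 -5.98246844e-01  3.91574710e-01 -3.60699272e+02]
 [ 1.10901158e-02 -5.38515327e-01 -8.42542730e-01  9.70333935e+02]
 [ 0.00000000e+00  0.00000000e+00  0.00000000e+00  1.00000000e+00]]
crate [{'uv': [302.6, 247.5]
[... 550 characters left out ...]
14125e-02 -9.93703917e-01  1.10905312e-01  5.36220794e+02]
 [-9.99873598e-01  1.57377470e-02 -2.26087474e-03  7.75050258e+01]
 [ 5.01240348e-04 -1.10927222e-01 -9.93828406e-01  8.81589733e+02]
 [ 0.00000000e+00  0.00000000e+00  0.00000000e+00  1.00000000e+00]]
crate [{'uv': [320.0, 271.5], 'confidence': 0.77}]
flap_hinge [{'uv': [318.7, 320.7], 'confidence': 0.58}]
flap_edge [{'uv': [313.0, 331.0], 'confidence': 0.73}]
cover_hinge [{'uv': [378.3, 269.2], 'confidence': 0.61}]
cover_edge [{'uv': [426.8, 264.4], 'confidence': 0.66}]
marking_bottle [{'uv': [220.1, 293.1], 'confidence': 0.79}]
housing [{'uv': [218.4, 247.8], 'confidence': 0.85}]
driver [{'uv': [463.5, 268.5], 'confidence': 0.73}]
```

View pics/scene0.png

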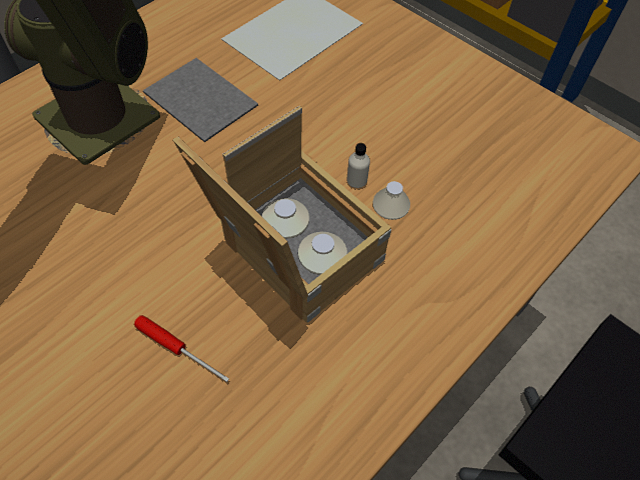

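View pics/top0.png

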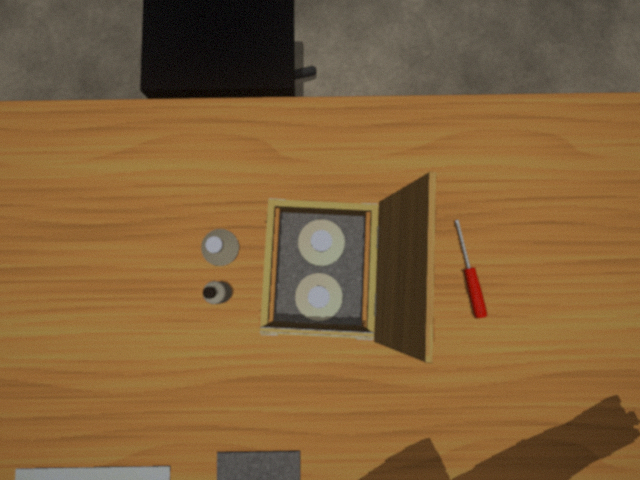

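```bash
cat > h.py <<'E'
import numpy as np
K={'scene':np.array([[592.41984333,0,310.8329008],[0,592.41984333,245.62775685],[0,0,1]]),'top':np.array([[433.59923685,0,319.21524769],[0,433.59923685,241.7637214],[0,0,1]])}
E={'scene':np.array([[7.14917512e-01,5.93381797e-01,-3.69852665e-01,1.00906799e+03],[6.99120848e-01,-5.98246844e-01,3.91574710e-01,-3.60699272e+02],[1.10901158e-02,-5.38515327e-01,-8.42542730e-01,9.70333935e+02],[0,0,0,1]]),
'top':np.array([[-1.58914125e-02,-9.93703917e-01,1.10905312e-01,5.36220794e+02],[-9.99873598e-01,1.57377470e-02,-2.26087474e-03,7.75050258e+01],[5.01240348e-04,-1.10927222e-01,-9.93828406e-01,8.81589733e+02],[0,0,0,1]])}
def ray(c,uv):
    d=np.linalg.inv(K[c])@[uv[0],uv[1],1]; return E[c][:3,3],E[c][:3,:3]@d
def atz(c,uv,z):
    o,d=ray(c,uv); return o+d*(z-o[2])/d[2]
def tri(a,b):
    o1,d1=ray('scene',a);o2,d2=ray('top',b)
    t=np.linalg.lstsq(np.stack([d1,-d2],1),o2-o1,rcond=None)[0]
    p,q=o1+t[0]*d1,o2+t[1]*d2
    return (p+q)/2,np.linalg.norm(p-q)
def proj(c,P):
    P=np.atleast_2d(P);R=E[c][:3,:3];q=(P-E[c][:3,3])@R; q=q@K[c].T; return q[:,:2]/q[:,2:]
E
python3 - <<'E'
from h import *
D=dict(crate=((302.6,247.5),(320,271.5),0),fh=((266,185),(318.7,320.7),98),fe=((267.1,130.4),(313,331),None),ch=((258.9,249.2),(378.3,269.2),110),ce=((226.6,187.3),(426.8,264.4),None),bot=((355.9,181.2),(220.1,293.1),0),hou=((393.6,204.5),(218.4,247.8),0),dri=((184.2,350.7),(463.5,268.5),0))
for k,(a,b,z) in D.items():
    p,g=tri(a,b);print(k,p.round(1),round(g,1), *( [] if z is None else [atz('scene',a,z).round(0),atz('top',b,z).round(0)]))
E
```

```text
crate [574.3  75.4   0. ] 1.4 [575.  76.   0.] [574.  75.   0.]
fh [481.5  77.3 109.9] 4.3 [473.  82.  98.] [482.  79.  98.]
fe [478.3  87.9 242.9] 2.3
ch [572.  -28.4 108.2] 1.0 [573. -29. 110.] [572. -29. 110.]
ce [567.  -66.4 308.9] 2.4
bot [533.  279.3 -11.8] 1.5 [538. 271.   0.] [533. 277.   0.]
hou [627.9 285.7 -11.1] 4.1 [633. 280.   0.] [625. 282.   0.]
dri [ 575.5 -219.2   -6.8] 0.4 [ 578. -220.    0.] [ 575. -217.    0.]
```

```bash
python3 - <<'E'
from h import *
import cv2
a,b=atz('top',(269,199),110),atz('top',(262,335),110);print(a,b,np.linalg.norm(a-b),np.arctan2((a-b)[1],(a-b)[0]))
print(atz('scene',(388,231),110),atz('scene',(306,152),110))
# overlay hypotheses
import sys
def draw(c,yaw,x,y,fa,ca,img):
    R=np.array([[np.cos(yaw),-np.sin(yaw),0],[np.sin(yaw),np.cos(yaw),0],[0,0,1]])
    o=np.array([x,y,0])
    def L(pts,col):
        p=proj(c,(R@np.array(pts,float).T).T+o)
        p=(p*2).round().astype(int)
        cv2.polylines(img,[p],True,col,1)
    for z in(0,110):L([[120,100,z],[-120,100,z],[-120,-100,z],[120,-100,z]],(0,255,0))
    e=[-101+152*np.cos(fa),98+152*np.sin(fa)]
    L([[-101,82,98],[-101,-82,98],[e[0],-82,e[1]],[e[0],82,e[1]]],(255,0,255))
    e=[-100+210*np.cos(ca),110+5+210*np.sin(ca)]
    L([[125,-100,115],[-125,-100,115],[-125,e[0],e[1]],[125,e[0],e[1]]],(255,255,0))
for c in('scene','top'):
    im=cv2.resize(cv2.imread(f'pics/{c}0.png'),None,fx=2,fy=2)
    draw(c,0.05,574,74,1.57,1.76,im)
    cv2.imwrite(f'pics/{c}ov.png',im[150:750,200:1000] if c=='scene' else im[300:800,400:1100])
E
```

```text
[701.65439306 165.40875967 110.        ] [459.89736241 178.38302865 110.        ] 242.1049225498107 -0.053615130415780615
[706.23589923 156.26103722 110.        ] [475.88879843 184.92210112 110.        ]
```

View pics/sceneov.png

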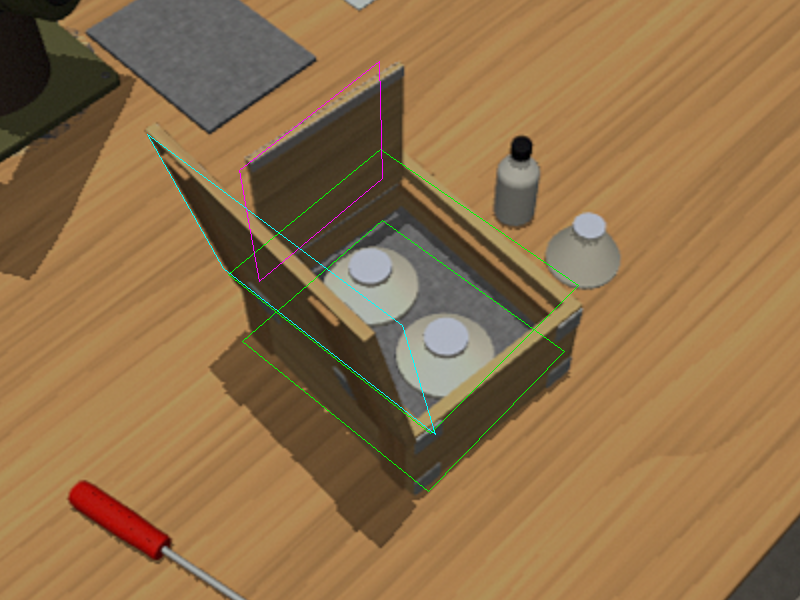

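View pics/topov.png

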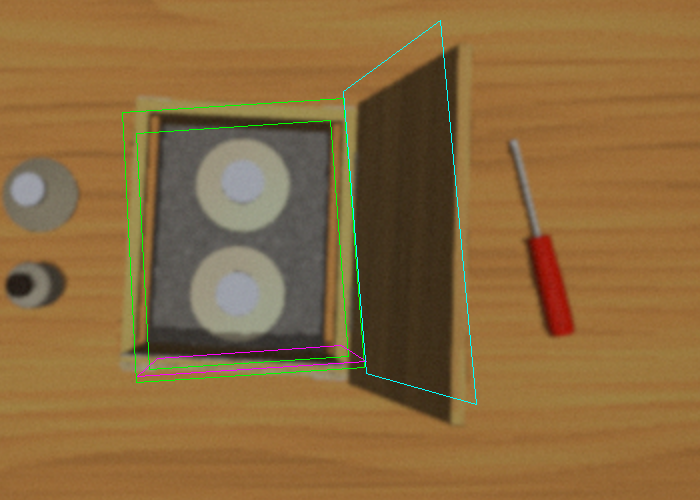

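```bash
cat > ov.py <<'E'
from h import *
import cv2
def draw(c,yaw,x,y,fa,ca,img):
    R=np.array([[np.cos(yaw),-np.sin(yaw),0],[np.sin(yaw),np.cos(yaw),0],[0,0,1]])
    o=np.array([x,y,0])
    def L(pts,col):
        p=proj(c,(R@np.array(pts,float).T).T+o)
        p=(p*2).round().astype(int)
        cv2.polylines(img,[p],True,col,1)
    for z in(0,110):L([[120,100,z],[-120,100,z],[-120,-100,z],[120,-100,z]],(0,255,0))
    e=[-101+152*np.cos(fa),98+152*np.sin(fa)]
    L([[-101,82,98],[-101,-82,98],[e[0],-82,e[1]],[e[0],82,e[1]]],(255,0,255))
    e=[-100+210*np.cos(ca),110+210*np.sin(ca)]
    t=[10*-np.sin(-ca)*1,10*np.cos(ca)]
    def C(s,r,h): return [s,-100+r*np.cos(ca)-h*np.sin(ca),110+r*np.sin(ca)+h*np.cos(ca)]
    L([C(125,0,0),C(-125,0,0),C(-125,210,0),C(125,210,0)],(255,255,0))
    L([C(125,0,10),C(-125,0,10),C(-125,210,10),C(125,210,10)],(0,0,255))
def both(par,tag,sfx='0'):
  for c in('scene','top'):
    im=cv2.resize(cv2.imread(f'pics/{c}{sfx}.png'),None,fx=2,fy=2)
    draw(c,*par,im)
    cv2.imwrite(f'pics/{c}ov{tag}.png',im[150:750,200:1000] if c=='scene' else im[300:800,400:1100])
E
python3 -c "
from ov import *
both((-0.05,577,73,1.52,1.70),'b')"
```

```text
(no output)
```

View pics/sceneovb.png

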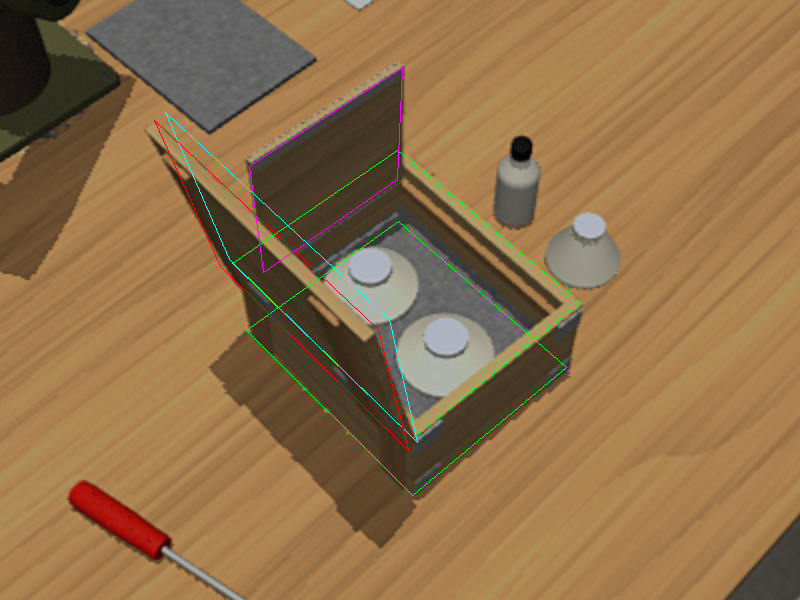

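View pics/topovb.png

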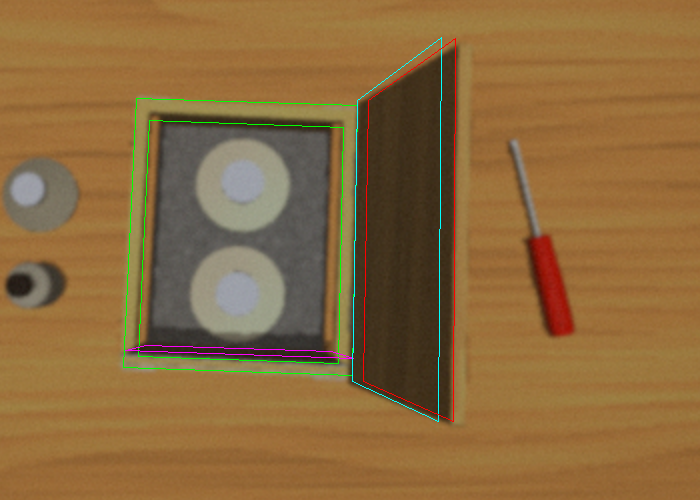

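```bash
python3 - <<'E'
from scipy.spatial.transform import Rotation as R
from station import manip
s=manip.state()
print(R.from_quat(s['eef_rot']).as_matrix().round(3), manip.tcp_to_grasp)
E
```

```text
[[ 0.451  0.     0.893]
 [-0.893  0.     0.451]
 [-0.    -1.     0.   ]] -18.700000000000003
```

Call:
move_arm:
  plan:
    - [0.5,3.4,0.3,0,0,0.066,0]
    - [0.5,3.4,0.3,0,0,0.066,0]
    - [0.5,3.4,0.3,0,0,0.066,0]
    - [0.5,3.4,0.3,0,0,0.066,0]
    - [0.5,3.4,0.3,0,0,0.066,0]
    - [0.5,3.4,0.3,0,0,0.066,0]
    - [0.5,3.4,0.3,0,0,0.066,0]
    - [0.5,3.4,0.3,0,0,0.066,0]

```text
t: 1.57
tcp_pos: [276.6, -195.1, 255.6]
eef_rot: [0.678, -0.199, 0.2, -0.678]
force: [1.1, 0.5, -0.2]
opening: 0.003
```

Call:
move_arm:
  plan:
    - [0.5,3.4,-0.3,0,0,0.066,0]
    - [0.5,3.4,-0.3,0,0,0.066,0]
    - [0.5,3.4,-0.3,0,0,0.066,0]
    - [0.5,3.4,-0.3,0,0,0.066,0]
    - [0.5,3.4,-0.3,0,0,0.066,0]
    - [0.5,3.4,-0.3,0,0,0.066,0]
    - [0.5,3.4,-0.3,0,0,0.066,0]
    - [0.5,3.4,-0.3,0,0,0.066,0]

```text
t: 2.23
tcp_pos: [316.6, 77.2, 231.5]
eef_rot: [-0.707, 0.015, -0.016, 0.707]
force: [0.3, -1.2, -0.3]
opening: -0.001
```

Call:
move_arm:
  plan:
    - [1.55,0,-0.28,0,0,0,0]
    - [1.55,0,-0.28,0,0,0,0]
    - [1.55,0,-0.28,0,0,0,0]
    - [1.55,0,-0.28,0,0,0,0]
    - [1.55,0,-0.28,0,0,0,0]
    - [1.55,0,-0.28,0,0,0,0]
    - [1.55,0,-0.28,0,0,0,0]
    - [1.55,0,-0.28,0,0,0,0]

```text
t: 2.9
tcp_pos: [441.5, 75.5, 208.8]
eef_rot: [-0.707, 0.017, -0.017, 0.707]
force: [-0.3, 0.3, 0.1]
opening: 0.006
```

Call:
move_arm:
  plan:
    - [0.8,0,0,0,0,0,0]
    - [0.8,0,0,0,0,0,0]
    - [0.8,0,0,0,0,0,0]
    - [0.8,0,0,0,0,0,0]
    - [0.8,0,-0.1,0,0,0,0]
    - [0.8,0,-0.1,0,0,0,0]
    - [0.8,0,-0.2,0,0,0,0]
    - [0.5,0,-0.2,0,0,0,0]

```text
t: 3.57
tcp_pos: [502.8, 75.4, 202.8]
eef_rot: [0.707, -0.016, 0.017, -0.707]
force: [-1.2, -0.8, 2.0]
opening: -0.0
```

```bash
python3 - <<'E'
from station import *
import cv2
p=get_image("scene");cv2.imwrite("pics/scene1.png",p["pixels"])
s=manip.state();print(s['tcp_pos'],s['force'])
E
```

```text
[503.52466534  75.50273592 202.35492725] [ 0.04443648 -0.17370754  0.36074179]
```

View pics/scene1.png

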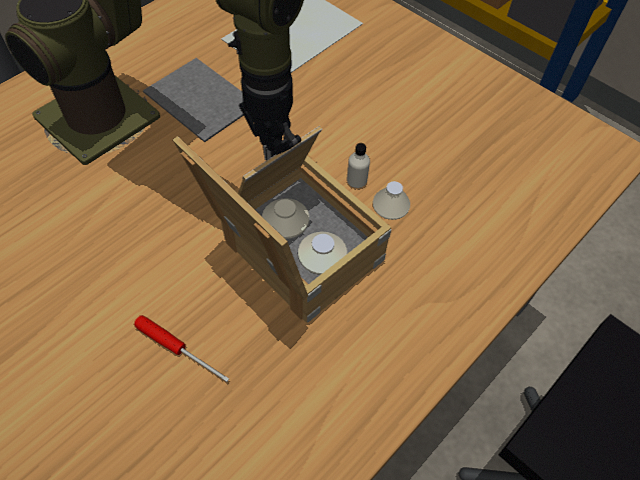

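Call:
move_arm:
  plan:
    - [0.63,0,-0.35,0,0,0,0]
    - [0.63,0,-0.35,0,0,0,0]
    - [0.63,0,-0.4,0,0,0,0]
    - [0.63,0,-0.4,0,0,0,0]
    - [0.58,0,-0.6,0,0,0,0]
    - [0.58,0,-0.6,0,0,0,0]
    - [0.58,0,-0.6,0,0,0,0]
    - [0.58,0,-0.6,0,0,0,0]

```text
t: 4.28
tcp_pos: [550.6, 75.2, 163.1]
eef_rot: [0.707, -0.017, 0.017, -0.707]
force: [-1.0, -0.2, 1.8]
opening: -0.003
```

Call:
move_arm:
  plan:
    - [0.38,0,-0.74,0,0,0,0]
    - [0.38,0,-0.74,0,0,0,0]
    - [0.38,0,-0.74,0,0,0,0]
    - [0.38,0,-0.74,0,0,0,0]
    - [0.17,0,-0.73,0,0,0,0]
    - [0.17,0,-0.73,0,0,0,0]
    - [0.15,0,-0.7,0,0,0,0]
    - [0,0,-0.3,0,0,0,0]

```text
t: 4.95
tcp_pos: [570.0, 75.4, 108.4]
eef_rot: [-0.707, 0.017, -0.016, 0.707]
force: [-0.0, 0.7, 0.4]
opening: 0.002
```

Call:
move_arm:
  plan:
    - [0,0,-0.2,0,0,0,0]
    - [0,0,-0.2,0,0,0,0]
    - [0,0,-0.2,0,0,0,0]
    - [0,0,-0.1,0,0,0,0]
    - [0,0,-0.1,0,0,0,0]
    - [0,0,-0.1,0,0,0,0]
    - [0,0,0,0,0,0,0]
    - [0,0,0,0,0,0,0]

```text
t: 5.62
tcp_pos: [570.4, 75.4, 101.0]
eef_rot: [-0.707, 0.016, -0.017, 0.707]
force: [-0.0, -1.2, 3.5]
opening: -0.004
```

Call:
move_arm:
  plan:
    - [0,0,-0.1,0,0,0,0]
    - [0,0,-0.1,0,0,0,0]
    - [0,0,-0.1,0,0,0,0]
    - [0,0,-0.1,0,0,0,0]
    - [0,0,0,0,0,0,0]
    - [0,0,0,0,0,0,0]
    - [0,0,0,0,0,0,0]
    - [0,0,0,0,0,0,0]

```text
t: 6.28
tcp_pos: [570.5, 75.5, 100.7]
eef_rot: [-0.707, 0.016, -0.018, 0.707]
force: [-6.7, -1.6, 25.2]
opening: -0.004
```

Call:
move_arm:
  plan:
    - [0,0,1,0,0,0,0]
    - [0,0,3.4,0,0,0,0]
    - [0,0,3.6,0,0,0,0]
    - [0,0,3.6,0,0,0,0]
    - [0,0,3.8,0,0,0,0]
    - [0,0,3.8,0,0,0,0]
    - [0,0,3.8,0,0,0,0]
    - [0,0,3.8,0,0,0,0]

```text
t: 6.95
tcp_pos: [569.5, 75.5, 366.4]
eef_rot: [-0.707, 0.017, -0.016, 0.707]
force: [1.4, -0.9, -0.2]
opening: 0.003
```

```bash
python3 - <<'E'
from station import *
import cv2
s=manip.state();print(s['t'],s['tcp_pos'],s['force'])
p=get_image("scene");cv2.imwrite("pics/scene2.png",p["pixels"])
print(mark_of(p,"cover_edge"),mark_of(p,"flap_edge"))
from ov import *
import ov
for c in['scene']:
    im=cv2.resize(cv2.imread(f'pics/{c}2.png'),None,fx=2,fy=2)
    draw(c,-0.05,577,73,0,1.78,im); cv2.imwrite('pics/sceneov2.png',im[150:750,200:1000])
E
```

```text
6.95 [569.50797475  75.45798383 366.35786817] [ 1.35090065 -0.8807226  -0.1778389 ]
[{'uv': [228.2, 188.9], 'confidence': 0.78}, {'uv': [323.7, 238.0], 'confidence': 0.6}, {'uv': [259.2, 247.7], 'confidence': 0.4}] [{'uv': [323.3, 236.2], 'confidence': 0.96}]
```

View pics/sceneov2.png

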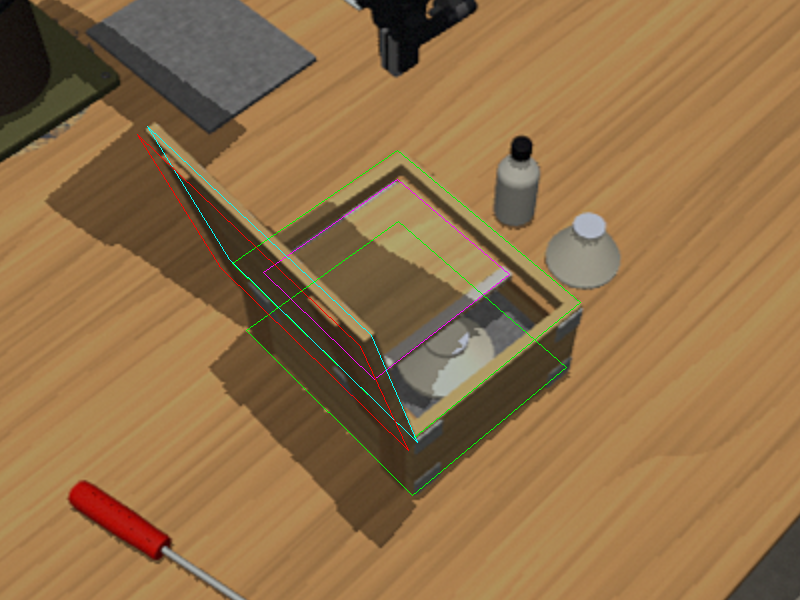

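Call:
move_arm:
  plan:
    - [0,-3.1,0,0,0,0,0]
    - [0,-3.1,0,0,0,0,0]
    - [0,-3.1,0,0,0,0,0]
    - [0,-3.1,0,0,0,0,0]
    - [0,-3.1,0,0,0,0,0]
    - [0,-3.1,0,0,0,0,0]
    - [0,-3.1,0,0,0,0,0]
    - [0,-3.1,0,0,0,0,0]

```text
t: 7.77
tcp_pos: [569.3, -173.7, 362.6]
eef_rot: [-0.706, 0.018, -0.015, 0.707]
force: [0.6, 0.5, 0.3]
opening: -0.002
```

Call:
move_arm:
  plan:
    - [0,-0.3,-2.3,0,0,0,0]
    - [0,0,-2.3,0,0,0,0]
    - [0,0,-2.3,0,0,0,0]
    - [0,0,-2.3,0,0,0,0]
    - [0,1,0,0,0,0,0]
    - [0,1,0,0,0,0,0]
    - [0,1,0,0,0,0,0]
    - [0,1,0,0,0,0,0]

```text
t: 8.43
tcp_pos: [570.9, -134.2, 274.1]
eef_rot: [0.707, -0.016, 0.017, -0.707]
force: [-0.3, -0.1, 0.5]
opening: -0.002
```

```bash
python3 - <<'E'
from station import *
import cv2
s=manip.state();print(s['t'],s['tcp_pos'],s['force'])
for n in ["scene","top"]:
    p=get_image(n);cv2.imwrite(f"pics/{n}3.png",p["pixels"])
a=cv2.imread("pics/scene3.png")[50:400,60:460];b=cv2.imread("pics/top3.png")[100:450,200:600]
cv2.imwrite("pics/c3.png",cv2.hconcat([a,b]))
E
```

```text
8.4333 [ 570.94097513 -134.20722079  274.13291952] [-0.28418398 -0.08086319  0.53800692]
```

View pics/c3.png

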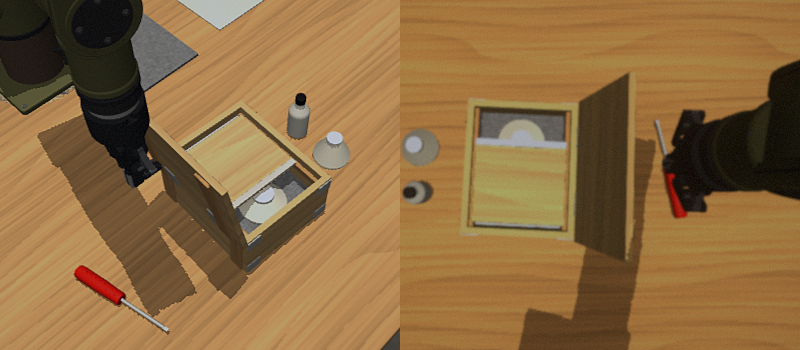

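Call:
move_arm:
  plan:
    - [0,1.2,0,0,0,0,0]
    - [0,1.2,0,0,0,0,0]
    - [0,1.2,0,0,0,0,0]
    - [0,1.2,0,0,0,0,0]
    - [0.1,1.2,0,0,0,0,0]
    - [0.1,1.2,0,0,0,0,0]
    - [0.1,1.2,0,0,0,0,0]
    - [0.1,1.2,0,0,0,0,0]

```text
t: 9.2
tcp_pos: [574.7, -39.2, 274.0]
eef_rot: [0.708, -0.016, 0.018, -0.706]
force: [0.2, -2.4, -0.8]
opening: 0.004
```

```bash
python3 - <<'E'
from station import *
import cv2
s=manip.state();print(s['t'],s['tcp_pos'],s['force'])
p=get_image("scene");cv2.imwrite("pics/scene4.png",p["pixels"])
E
```

```text
9.2 [574.65147603 -39.22516248 274.01458065] [ 0.21666436 -2.42446078 -0.81088439]
```

View pics/scene4.png

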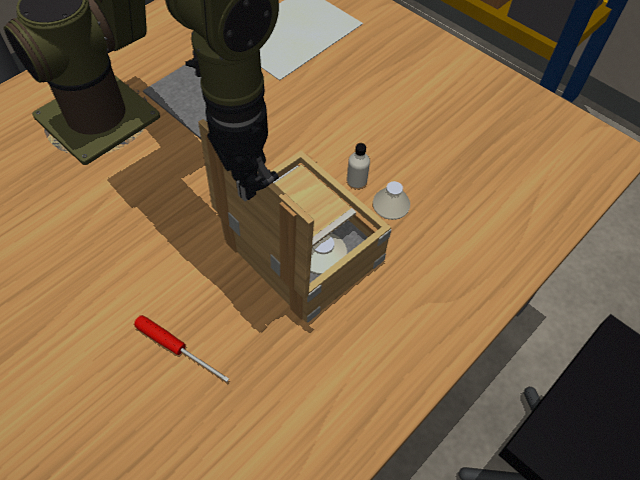

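Call:
move_arm:
  plan:
    - [0.05,1.03,0,0,0,0,0]
    - [0.05,1.03,-0.1,0,0,0,0]
    - [0.05,1.03,-0.15,0,0,0,0]
    - [0.05,1.03,-0.2,0,0,0,0]
    - [0.05,1.03,-0.25,0,0,0,0]
    - [0.05,0.89,-0.35,0,0,0,0]
    - [0.05,0.89,-0.4,0,0,0,0]
    - [0.05,0.89,-0.45,0,0,0,0]

```text
t: 9.92
tcp_pos: [578.2, 39.9, 253.3]
eef_rot: [-0.707, 0.017, -0.016, 0.707]
force: [0.5, -1.7, 1.7]
opening: 0.002
```

Call:
move_arm:
  plan:
    - [0.05,0.89,-0.47,0,0,0,0]
    - [0.05,0.89,-0.49,0,0,0,0]
    - [0.05,0.75,-0.6,0,0,0,0]
    - [0.05,0.74,-0.65,0,0,0,0]
    - [0,0.72,-0.68,0,0,0,0]
    - [0,0.7,-0.72,0,0,0,0]
    - [0,0.68,-0.74,0,0,0,0]
    - [0,0.45,-0.65,0,0,0,0]

```text
t: 10.58
tcp_pos: [579.9, 97.7, 202.6]
eef_rot: [-0.707, 0.017, -0.016, 0.707]
force: [0.3, -0.5, 0.8]
opening: 0.001
```

Call:
move_arm:
  plan:
    - [0,0.34,-0.5,0,0,0,0]
    - [0,0.34,-0.55,0,0,0,0]
    - [0,0.3,-0.55,0,0,0,0]
    - [0,0.3,-0.55,0,0,0,0]
    - [0,0.3,-0.55,0,0,0,0]
    - [0,0.25,-0.55,0,0,0,0]
    - [0,0.2,-0.55,0,0,0,0]
    - [0,0.2,-0.55,0,0,0,0]

```text
t: 11.25
tcp_pos: [580.2, 119.2, 159.6]
eef_rot: [0.707, -0.017, 0.017, -0.707]
force: [1.4, -0.6, 1.2]
opening: 0.0
```

Call:
move_arm:
  plan:
    - [0,0.1,-0.5,0,0,0,0]
    - [0,0.1,-0.5,0,0,0,0]
    - [0,0.1,-0.5,0,0,0,0]
    - [0,0,-0.45,0,0,0,0]
    - [0,0,-0.4,0,0,0,0]
    - [0,0,-0.4,0,0,0,0]
    - [0,0,-0.3,0,0,0,0]
    - [0,0,-0.3,0,0,0,0]

```text
t: 11.92
tcp_pos: [580.1, 122.1, 126.3]
eef_rot: [-0.707, 0.017, -0.017, 0.707]
force: [-0.3, 0.5, 1.6]
opening: 0.002
```

Call:
move_arm:
  plan:
    - [0,0,-0.2,0,0,0,0]
    - [0,0,-0.2,0,0,0,0]
    - [0,0,-0.2,0,0,0,0]
    - [0,0,-0.1,0,0,0,0]
    - [0,0,-0.1,0,0,0,0]
    - [0,0,0,0,0,0,0]
    - [0,0,0,0,0,0,0]
    - [0,0,0,0,0,0,0]

```text
t: 12.58
tcp_pos: [580.2, 122.1, 120.0]
eef_rot: [-0.707, 0.016, -0.017, 0.707]
force: [-2.4, 0.3, 7.2]
opening: 0.003
```

Call:
move_arm:
  plan:
    - [0,0,-0.1,0,0,0,0]
    - [0,0,-0.1,0,0,0,0]
    - [0,0,-0.1,0,0,0,0]
    - [0,0,0,0,0,0,0]
    - [0,0,0,0,0,0,0]
    - [0,0,0,0,0,0,0]
    - [0,0,0,0,0,0,0]
    - [0,0,0,0,0,0,0]

```text
t: 13.25
tcp_pos: [580.3, 122.1, 119.8]
eef_rot: [-0.707, 0.016, -0.018, 0.707]
force: [-7.1, -1.4, 21.4]
opening: -0.002
```

Call:
move_arm:
  plan:
    - [0,0,0.5,0,0,0,0]
    - [0,0,1,0,0,0,0]
    - [0,0,2,0,0,0,0]
    - [0,0,3,0,0,0,0]
    - [0,0,3,0,0,0,0]
    - [0,0,3,0,0,0,0]
    - [-2,0,3,0,0,0,0]
    - [-2,0,2,0,0,0,0]

```text
t: 13.92
tcp_pos: [541.4, 122.1, 293.4]
eef_rot: [-0.707, 0.016, -0.018, 0.707]
force: [0.2, -0.5, 0.9]
opening: -0.005
```

Call:
move_arm:
  plan:
    - [-3,-1,0,0,0,0,0]
    - [-3,-1,0,0,0,0,0]
    - [-3,-1,0,0,0,0,0]
    - [-3,-1,0,0,0,0,0]
    - [-3,-1,0,0,0,0,0]
    - [-2,-1,0,0,0,0,0]
    - [0,0,0,0,0,0,0]
    - [0,0,0,0,0,0,0]

```text
t: 14.58
tcp_pos: [369.7, 61.7, 291.2]
eef_rot: [-0.707, 0.016, -0.017, 0.707]
force: [0.6, 0.4, 1.4]
opening: -0.001
```

```bash
python3 - <<'E'
from station import *
import cv2
from h import *
s=manip.state();print(s['t'],s['tcp_pos'],s['force'])
P={}
for n in ["scene","top"]:
    p=get_image(n);cv2.imwrite(f"pics/{n}5.png",p["pixels"]);P[n]={q:mark_of(p,q)[:1] for q in ["cover_edge","marking_bottle","housing","driver"]}
for q in P["scene"]:
    a,b=P["scene"][q],P["top"][q];print(q,a,b)
    if a and b:print(tri(a[0]['uv'],b[0]['uv']))
from ov import draw
im=cv2.resize(cv2.imread('pics/scene5.png'),None,fx=2,fy=2);draw('scene',-0.05,577,73,0,0,im);cv2.imwrite('pics/ov5.png',im[150:750,200:1000])
E
```

```text
14.5833 [369.7030565   61.7387179  291.21427228] [0.63815167 0.37819597 1.37860924]
cover_edge [{'uv': [346.7, 179.0], 'confidence': 0.84}] [{'uv': [253.3, 264.1], 'confidence': 0.64}]
(array([581.39778968, 189.93605524, 116.67762647]), np.float64(7.200784744612097))
marking_bottle [{'uv': [357.1, 181.4], 'confidence': 0.93}] [{'uv': [218.5, 291.9], 'confidence': 0.59}]
(array([534.92571516, 282.27719422, -13.1276941 ]), np.float64(3.1613459071745957))
housing [{'uv': [392.2, 203.9], 'confidence': 0.57}] [{'uv': [221.6, 245.9], 'confidence': 0.7}]
(array([630.26267592, 276.00785381,   2.51635138]), np.float64(3.817835076807048))
driver [] [{'uv': [464.3, 268.6], 'confidence': 0.61}]
```

View pics/ov5.png

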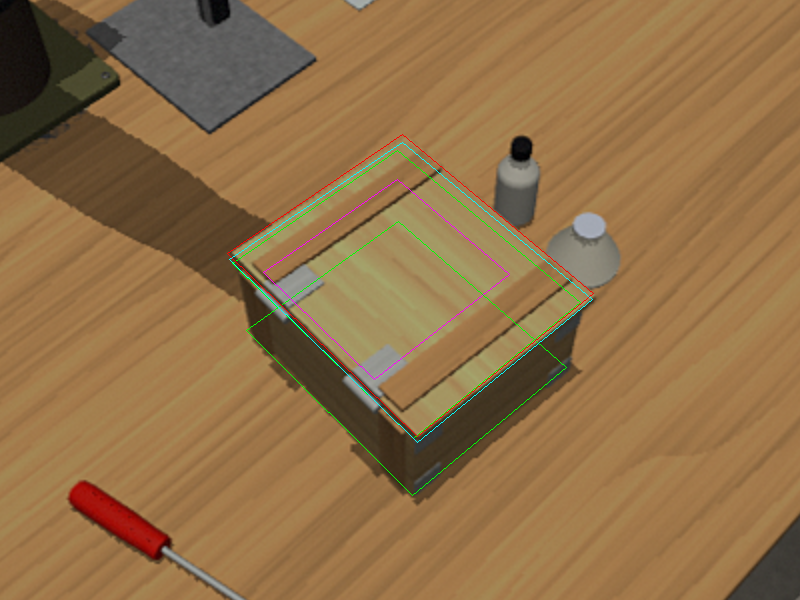

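The cover matches the shut model, the bystanders have not moved and the arm is clear, so I am handing in.

```bash
python3 -c "
from station import manip
print(manip.sign_off())"
```

```text
the job is handed in; nothing more can be done
None
```

The crate is closed: the flap lies flat over the parts and the cover is shut on the rim. I handed the job in at about 14.6 s; no verdict is reported.

- **Flap:** I pushed it down from behind with the closed fingertips and pressed it at about 25 N. The tip stopped at z = 100.7 mm (101 expected when flat), and a picture showed it flat while the cover still stood open.
- **Cover:** I swung it over along its arc at about 0.5 rad/s at the end and pressed it at about 21 N. The tip stopped at z = 119.8 mm (120 expected when shut), and the final picture matches the outline of the shut cover.
- **Loose things:** The bottle and screwdriver show no visible movement. The networks' marks for the bottle and screwdriver stayed within about 2 pixels. The housing's triangulated position came out about 10 mm different sideways and 14 mm in height. I put that down to network noise, since the height of a part standing on the table cannot have changed and it looks unmoved in the picture.
- **Checks that disagreed:** The network missed the screwdriver in the last scene picture, though it is plainly visible there. The shut cover's edge mark had a 7 mm mismatch between the two cameras.
- **Arm:** It finished clear, at about [370, 62, 291] mm, reading about 1.5 N, which is near its usual noise in free air.

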